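Lengthen a telescopic seed probe handle to its middle notch

ROBOT

A 7-joint arm with a two-finger parallel gripper is mounted at the origin on the work surface; the furniture and walls round the work are solid. World frame = base frame: x ahead of the robot, y to its left, z up, the work surface at z = 0. Lengths are in mm, angles in rad, forces in N, time in s.
With the tool pointing down it reaches from about 400 to 900 mm from the base axis. Payload 5.5 kg.
Tool frame: the origin (TCP) lies between the finger pads; the fingertips stand 19 mm ahead of it and the grasp point (between the pads) is the TCP (r.nose_length is the distance from the TCP to the fingertips, in mm); z points along the fingers, y is the direction in which the jaws open and shut (so a half turn about z gives the same grasp; the last joint's range is limited). The gripper opens to 92 mm and grips with 3 to 60 N. Pads are 19 mm wide; open, the fingers measure 130 mm over their backs; the gripper's body (75 mm by 190 mm) begins 47 mm behind the grasp point.
Start: joints at [-1.043, 0.501, -0.427, 1.55, 0.221, 1.138, -0.21], TCP at [170.078, 627.354, 245.729] pointing down, gripper open.
Joint ranges: [-2.88, 2.88], [-0.31, 2.03], [-1.54, 1.56], [0.2, 2.42], [-1.41, 4.55], [0.19, 2.02], [-2.57, 2.57]. Speed limits (rad/s): [2.57, 2.57, 3.14, 3.14, 3.14, 3.14, 3.14].

INTERFACE

Orientations are given as a unit quaternion [w, x, y, z].
In Python, from rig import r gives the robot as it stands.
- The arm moves only by the tool carry_out, never from a script. Its argument "plan" is a list that holds one entry, the list of rows, each a list of 4 numbers: the shift along the tool's x, y, z in mm, then the turn about the tool's z in degrees. A call has 1 to 8 rows; each row shifts and turns the commanded pose from where the row before left it, along the tool's axes as they then stand; what a row does not reach is not made up. A row lasts 1/12 s, in which the tool goes at most 41.7 mm and 7.16 degrees, less where a joint would pass 70% of its speed; a pose out of reach is approached as far as the arm can. A call with a gripper value outside its range is refused whole. "gripper" is the opening, from 0 (shut) to 1 (fully open), set as the call begins (left out, the last holds). The fingers move at their own pace and stop on an object; the grip force is fixed at half the most. Time passes only in rows, so rows that do not move let the fingers close. It gives the time, the measured TCP pose, the force and the opening at its end, in the units of the state.
- r.get_state(): the state, without advancing time (a new reading comes with each control period).
- r.read_camera(name): name is "scene" or "top" or "wrist"; returns a dict with "image" (420x560x3 uint8, blue, green, red), "fx", "fy", "cx", "cy" (pixels), "position" and "attitude" of the camera in the world; the wrist camera has in their place "hand_eye" (4x4, takes a point from camera to tool coordinates, whose origin is the TCP and whose axes are the flange's). Camera axes: x right, y up, looking along -z (the intrinsics and any distortion apply to the point x, -y, -z); pixel columns grow to the right and rows downward; lengths in mm; the calibration is good to about 2 mm. A picture is of the moment at which its call begins: read the wrist's pose just before it. There is no depth.
- r.finish_job(): hands the job in, once; it reports no verdict.
The state is a dict: "time": time; "joints": joint angles; "qvel": joint speeds; "joint_efforts": joint torques, N m; "ee_pos": TCP position; "ee_rot": TCP orientation; "contact_force": force on the tool from outside, world axes, zero at the start; "moment": the same for the moment, N m; "opening": finger opening in mm.
Only numpy, scipy, OpenCV 4.12 (cv2) and the standard library are available. Lean on these libraries where they do the work, as an engineer would, in place of code of your own. Each camera call takes 0.05 s, during which the arm holds its last target.

TASK

The seed sampling probe clamped upright in the bench stand has its telescopic handle pushed in and locked. Gently turn the blue knob anticlockwise until it unlocks, draw it up to about where the yellow ring on the rod comes out of the black collar, feel a little higher and lower for the middle notch, and turn the knob fully back clockwise into it so that it locks, then let go. Never force it against its lock or stops, and leave the vials and the wash bottle as they stand.

Things in the scene. Friction and masses are not known exactly. Their poses are not given: they have to be found in the camera images.
- stand: Dark steel base plate 120 x 100 x 14 mm, fixed to the bench; a grey clamp block holds the probe's upright tube (aluminium, 40 mm diameter) with a black collar (50 mm diameter) on top. Origin: centre of the plate's underside, on the tube's axis; z up. On the collar's top a green dot on the stand's -x side marks locked, a red dot 0.87 rad anticlockwise from it unlocked.
- collar_top (a point): Centre of the collar's upper face, 140 mm above the bench, on the axis.
- knob_grip (a point): Centre of the blue ribbed round knob (36 mm diameter, 40 mm tall, with its rod 0.2 kg) on top of the steel rod (17 mm diameter), on the axis. The knob reaches 20 mm above and below this point; pushed in, 15 mm are free between the knob's underside and the collar. A white line on the knob's top and side points to the green dot when locked.
- extension (a joint): How far the handle is drawn out, m. Notches: pushed in at 0, middle at 0.040, long at 0.080 (do not use). The notch ring is hidden in the tube: the true middle notch lies up to 9 mm above or below 0.040. Play in a notch: 1.5 mm up and down. About 4 N of drag keeps it where it is left. The yellow ring's lower edge clears the collar at 0.040, the red ring's at 0.080.
- twist (a joint): Turn of the knob, rad, positive anticlockwise from above: about 0 locked (stop at about -0.1), 0.72 to 1.0 free to slide (stop at about 1.0). It turns below 0.72 only at a notch's height; elsewhere the pin meets a wall at about 0.72 when turned back. Turning takes about 0.04 Nm; it stays where it is left.
- lock_pin: Small steel locking pin (7 x 6 x 8 mm) on the rod, hidden in the tube, 14 mm off the axis and 140 mm below knob_grip, opposite to the knob's white line; origin at its centre. It takes the load when the knob is turned or pulled against the lock or a stop: over 30 N on it (0.42 Nm at the knob, or 30 N of pull) counts as forced.
- vial_black: Glass seed vial with black cap, 23 mm diameter, 60 mm tall, loose bystander; origin at its underside.
- vial_blue: Glass seed vial with blue cap, 23 mm diameter, 60 mm tall, loose bystander; origin at its underside.
- bottle: White wash bottle with blue cap and bent spout, 57 x 86 x 156 mm, loose bystander; origin at its underside.
Not all that is in view belongs to the job. There is more than one size of the stand; the one meant has the size given above.

How it is judged:
By the outcome, as a careful person would: the job done as asked, in the order asked, and still so for the second after the job is handed in, with the robot touching nothing.
It also fails if it takes over 72 s, if anything falls off the work surface, if the arm or the gripper's body presses on something with over 40 N, if the wrist force passes 120 N, or if a joint passes its speed limit or range.

## Working session

There is one attempt and no reset: what is moved stays moved. The work goes in short steps, Python scripts to look and compute and a tool call to move; the robot and the scene stay as the last step left them, time stands still between calls to the robot, and variables do not carry over. Pictures are saved under pics/ and viewed, and the job is handed in when it is done.

Besides the shell and the picture viewer there is one more tool, called as name(argument=value, ...), one argument or row to a line, values as JSON. carry_out: Moves the arm, as the interface text tells. Its arguments: {"type":"object","properties":{"plan":{"type":"array","items":{"type":"array","items":{"type":"array","items":{"type":"number"}}}},"gripper":{"type":"number"}},"required":["plan"]}

```bash
ls; mkdir -p pics; python3 - <<'E'
from rig import r
import cv2
print(r.get_state())
for n in ["scene","top","wrist"]:
    c=r.read_camera(n); cv2.imwrite(f"pics/{n}0.png",c["image"]); print(n,{k:v for k,v in c.items() if k!="image"})
E
```

```text
pics
{'time': 0.0, 'joints': array([-1.0427886 ,  0.50186806, -0.42676492,  1.55144804,  0.22076253,
        1.13831355, -0.21029837]), 'qvel': array([ 1.00673283e-03,  6.06635522e-04, -2.15093862e-04, -9.22830454e-04,
       -4.43664834e-05, -1.36960849e-03, -6.93167651e-04]), 'joint_efforts': array([-8.72897385e-05, -5.66599846e+01, -5.81665501e+00, -2.79112512e+01,
       -6.87290146e-02,  3.07511527e-02,  1.78144392e-04]), 'ee_pos': array([169.99283141, 626.6791759 , 244.66414415]), 'ee_rot': array([-1.75753578e-04,  1.32008697e-01,  9.91248059e-01, -9.79577377e-04]), 'contact_force': array([-0.60646941,  0.92103172, -0.07817882]), 'moment': array([0.04722573, 0.01620077, 0.00657564]), 'opening': 91.65906171946402}
scene {'fx': 502.61021005550947, 'fy': 502.61021005550947, 'cx': 281.4067908612681, 'cy': 211.00150667872177, 'position': array([  -4.62749583, -433.44079708,  523.54817475]), 'attitude': array([ 0.78082294,  0.47426697, -0.20257804, -0.35263086])}
top {'fx': 382.84586960529776, 'fy': 382.84586960529776, 'cx': 280.85342098290914, 'cy': 204.82464778044715, 'position': array([464.41018898,  53.38554886, 957.41732391]), 'attitude': array([-0.70201007, -0.05751712,  0.03358   ,  0.70904586])}
wrist {'fx': 337.1965764632345, 'fy': 337.1965764632345, 'cx': 278.8618266728821, 'cy': 203.56966183518884, 'hand_eye': array([[ 9.54117157e-05,  9.59915484e-01,  2.80289591e-01,
         7.54177876e+01],
       [ 9.99998794e-01,  3.42820603e-04, -1.51447082e-03,
         8.56298151e-01],
       [-1.54985303e-03,  2.80289397e-01, -9.59914294e-01,
        -1.39324916e+02],
       [ 0.00000000e+00,  0.00000000e+00,  0.00000000e+00,
         1.00000000e+00]])}
```

View pics/scene0.png

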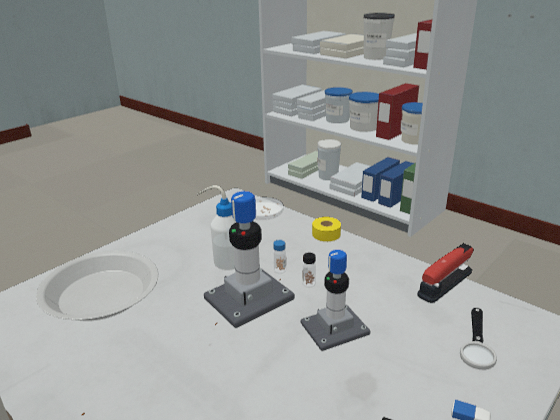

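View pics/top0.png

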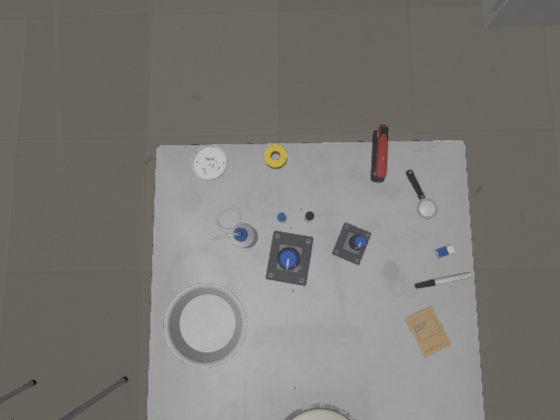

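View pics/wrist0.png

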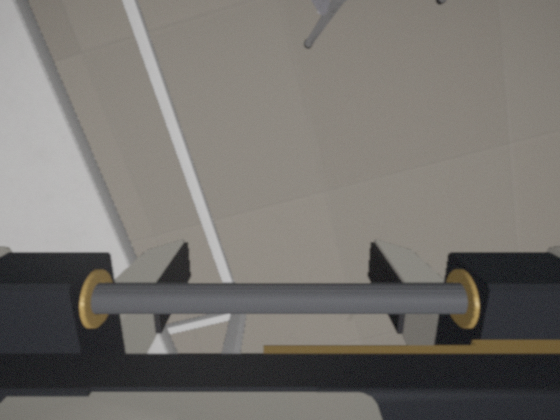

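```bash
cat > h.py <<'E'
import numpy as np, cv2
from rig import r
from scipy.spatial.transform import Rotation as R
def rot(q): q=np.array(q); return R.from_quat([q[1],q[2],q[3],q[0]]).as_matrix()
def cam(n):
    s=r.get_state(); c=r.read_camera(n)
    if n=="wrist":
        T=np.eye(4); T[:3,:3]=rot(s["ee_rot"]); T[:3,3]=s["ee_pos"]; T=T@c["hand_eye"]
        c["M"],c["p"]=T[:3,:3],T[:3,3]
    else: c["M"],c["p"]=rot(c["attitude"]),np.array(c["position"])
    return c
def ray(c,u,v):
    d=c["M"]@np.array([(u-c["cx"])/c["fx"],-(v-c["cy"])/c["fy"],-1.]); return c["p"],d/np.linalg.norm(d)
def onz(c,u,v,z):
    p,d=ray(c,u,v); return p+d*(z-p[2])/d[2]
def proj(c,P):
    q=c["M"].T@(np.array(P,float)-c["p"]); return c["cx"]+c["fx"]*q[0]/-q[2], c["cy"]-c["fy"]*q[1]/-q[2]
def crop(c,u,v,w,k,f):
    im=c["image"][max(0,int(v-w*.75)):int(v+w*.75),max(0,int(u-w)):int(u+w)]
    cv2.imwrite(f,cv2.resize(im,None,fx=k,fy=k,interpolation=cv2.INTER_CUBIC))
E
python3 - <<'E'
from h import *
t=cam("top"); s=cam("scene")
hsv=cv2.cvtColor(t["image"],cv2.COLOR_BGR2HSV)
m=((hsv[...,2]<95)).astype(np.uint8)*255; m[:150]=0
m=cv2.morphologyEx(m,cv2.MORPH_CLOSE,np.ones((7,7)))
for c in cv2.findContours(m,0,2)[0]:
    if cv2.contourArea(c)>300:
        rc=cv2.minAreaRect(c); b=cv2.boxPoints(rc)
        if 220<rc[0][0]<400: 
            P=np.array([onz(t,*x,14) for x in b]); print("plate",rc,np.linalg.norm(np.diff(P,axis=0),axis=1),P.mean(0)); print(P.round(1))
for nm,c in (("top",t),("scene",s)):
    h=cv2.cvtColor(c["image"],cv2.COLOR_BGR2HSV)
    m=cv2.inRange(h,(105,150,60),(125,255,255))
    for k in cv2.findContours(m,0,2)[0]:
        if cv2.contourArea(k)>30: print(nm,"blue",cv2.minAreaRect(k),cv2.boundingRect(k))
crop(t,289,258,40,10,"pics/t1.png"); crop(s,245,250,70,5,"pics/s1.png")
E
```

```text
plate ((289.4201965332031, 257.83392333984375), (39.9224967956543, 48.361053466796875), 9.865806579589844) [117.35897726  98.07979126 116.69215339] [456.67723455  65.0756172   14.        ]
[[407.6 123.4  14. ]
 [523.1 102.6  14. ]
 [505.3   6.1  14. ]
 [390.8  28.2  14. ]]
plate ((351.2241516113281, 243.18968200683594), (28.411386489868164, 33.98224639892578), 21.801406860351562) [83.38907051 68.6985387  82.91244234] [490.69240425 -86.05580537  14.        ]
[[ 465.4  -38.1   14. ]
 [ 542.1  -70.9   14. ]
 [ 515.6 -134.2   14. ]
 [ 439.6 -101.    14. ]]
scene blue ((463.61505126953125, 410.5528259277344), (20.824604034423828, 17.56884002685547), 10.619654655456543) (452, 400, 24, 20)
scene blue ((337.0, 261.5), (23.0, 16.0), 90.0) (329, 250, 17, 24)
scene blue ((243.9423065185547, 206.7115478515625), (30.790233612060547, 22.749473571777344), 78.69007110595703) (231, 191, 24, 32)
scene blue ((411.5, 107.5), (9.0, 19.0), 90.0) (402, 103, 20, 10)
scene blue ((363.5, 97.0), (10.0, 29.0), 90.0) (349, 92, 30, 11)
scene blue ((338.0, 91.5), (7.0, 26.0), 90.0) (325, 88, 27, 8)
```

```bash
echo
```

```text
(no output)
```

View pics/t1.png

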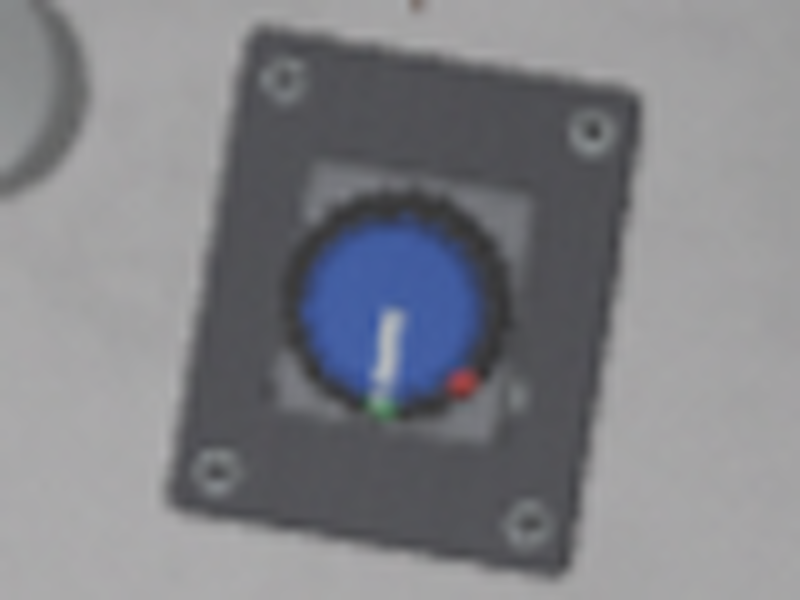

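View pics/s1.png

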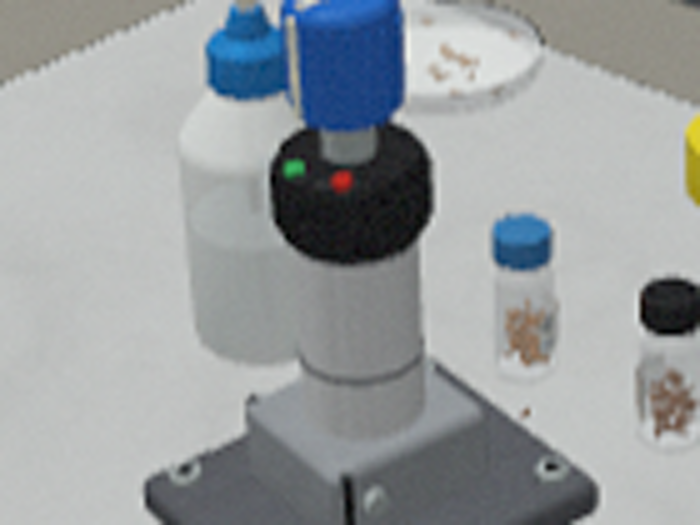

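```bash
cat >> h.py <<'E'
def shift(target,s=None):
    s=s or r.get_state(); return rot(s["ee_rot"]).T@(np.array(target)-s["ee_pos"])
E
python3 - <<'E'
from h import *
t=cam("top"); s=cam("scene")
print(onz(t,288.2,259,195))
h=cv2.cvtColor(t["image"],cv2.COLOR_BGR2HSV)
m=cv2.inRange(h,(100,80,40),(130,255,255))
for k in cv2.findContours(m,0,2)[0]:
    if cv2.contourArea(k)>30:
        c,rr=cv2.minEnclosingCircle(k); print(c,rr,cv2.boundingRect(k), onz(t,*c,195))
print("green",onz(t,249+38.2,228+40.7,140),"red",onz(t,249+46.2,228+38.3,140))
print("bottle cap", onz(t,240,236,130))
A=np.array([456.7,65.1,0])
for z in (140,155,195): print(z,proj(s,A+[0,0,z]),proj(t,A+[0,0,z]))
print(shift([457,65,300]), r.get_state()["time"])
E
```

```text
[455.53047249  65.21612778 195.        ]
(287.631591796875, 258.3157958984375) 9.415850639343262 (279, 249, 19, 19) [456.87492607  66.32348555 195.        ]
(442.1499938964844, 251.60000610351562) 5.411439418792725 (437, 247, 11, 10) [ 467.61231161 -235.08862877  195.        ]
(359.5, 241.5) 6.670932292938232 (353, 236, 14, 12) [488.64702547 -75.6356175  195.        ]
(240.0, 234.0) 6.708303928375244 (234, 228, 13, 13) [505.67021193 160.95610656 195.        ]
(281.20587158203125, 216.61764526367188) 4.038200378417969 (278, 213, 8, 8) [539.61502038  78.35366455 195.        ]
green [434.66420457  68.38365609 140.        ] red [439.54717612  51.47303593 140.        ]
bottle cap [504.86239652 170.10104339 130.        ]
140 (np.float64(246.09239014252697), np.float64(225.98343126271104)) (np.float64(288.64977669914276), np.float64(258.13214660802197))
155 (np.float64(245.59339808604847), np.float64(217.47797188370973)) (np.float64(288.5469177224756), np.float64(258.2017363626516))
195 (np.float64(244.21720245808004), np.float64(194.0203319087342)) (np.float64(288.2528242420313), np.float64(258.4007067763718))
[-424.06385211 -467.54726343  -54.35772592] 0.35
```

Two stands are in view. The left one (top px 289,258; plate measures about 117 x 98 mm) fits 120 x 100. The right one (352,243; about 83 x 69 mm) is too small. The crop shows the left one with its white line on the green dot, so it is locked. The axis is at about (456.7, 65.3).

carry_out(
  plan=[
    [[-26.5,-29.2,-6.8,0],[-26.5,-29.2,-6.8,0],[-26.5,-29.2,-6.8,0],[-26.5,-29.2,-6.8,0],[-26.5,-29.2,-6.8,0],[-26.5,-29.2,-6.8,0],[-26.5,-29.2,-6.8,0],[-26.5,-29.2,-6.8,0]],
  ],
  gripper=1,
)

```text
time: 1.02
ee_pos: [314.1, 344.6, 300.7]
ee_rot: [0.0, 0.132, 0.991, 0.0]
contact_force: [1.1, 0.1, 0.4]
opening: 91.7
```

carry_out(
  plan=[
    [[-26.5,-29.2,0,0],[-26.5,-29.2,0,0],[-26.5,-29.2,0,0],[-26.5,-29.2,0,0],[-26.5,-29.2,0,0],[-26.5,-29.2,0,0],[-26.5,-29.2,0,0],[0,0,0,0]],
  ],
)

```text
time: 1.68
ee_pos: [442.1, 92.7, 300.4]
ee_rot: [0.001, 0.137, 0.991, -0.001]
contact_force: [0.2, -0.1, 0.2]
opening: 91.9
```

```bash
python3 - <<'E'
from h import *
w=cam("wrist"); s=r.get_state(); print(s); cv2.imwrite("pics/w1.png",w["image"]); print(shift([456.7,65.3,300],s)); print(proj(w,[456.7,65.3,195]))
E
```

```text
{'time': 1.7333, 'joints': array([-0.22359944,  0.0549521 , -0.05430466,  1.96982699,  0.00457083,
        1.116366  ,  1.0181188 ]), 'qvel': array([-0.04515991, -0.00615303, -0.08252327,  0.01380599, -0.03494432,
        0.0066734 , -0.03976626]), 'joint_efforts': array([ 1.67697988e+00, -3.17078447e+01,  1.78765632e+00, -2.85843408e+01,
        4.85097785e-01,  1.30797984e-02,  4.75860704e-01]), 'ee_pos': array([440.60109825,  96.43140504, 300.27589676]), 'ee_rot': array([ 4.70302323e-04,  1.36002555e-01,  9.90708291e-01, -4.08091229e-04]), 'contact_force': array([-0.37149028,  1.08146973, -0.28323571]), 'moment': array([0.02784448, 0.02573245, 0.03021083]), 'opening': 91.63426655218174}
[-23.89226197 -25.64124921   0.31826681]
(np.float64(248.74018439220808), np.float64(234.60422891355233))
```

View pics/w1.png

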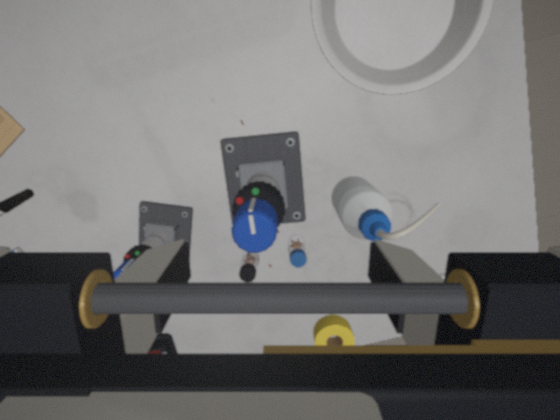

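carry_out(
  plan=[
    [[-12,-13,0,0],[-12,-12.6,0,0],[0,0,0,7],[0,0,0,7],[0,0,0,7],[0,0,0,7],[0,0,0,7],[0,0,0,0]],
  ],
)

```text
time: 2.4
ee_pos: [455.2, 70.9, 300.2]
ee_rot: [-0.0, 0.425, 0.905, 0.0]
contact_force: [0.7, 0.5, 0.3]
opening: 91.8
```

carry_out(
  plan=[
    [[0,0,0,0],[0,0,0,0],[0,0,0,0]],
  ],
)

```text
time: 2.65
ee_pos: [455.5, 70.0, 300.1]
ee_rot: [-0.0, 0.423, 0.906, 0.0]
contact_force: [0.6, -0.2, 0.1]
opening: 92.1
```

```bash
python3 - <<'E'
from h import *
w=cam("wrist"); s=r.get_state(); print(s["ee_pos"],s["ee_rot"],s["joints"],s["qvel"]); cv2.imwrite("pics/w2.png",w["image"]); print(shift([456.7,65.3,300],s)); print(proj(w,[456.7,65.3,195]),proj(w,[456.7,65.3,0]))
h=cv2.cvtColor(w["image"],cv2.COLOR_BGR2HSV)
m=cv2.inRange(h,(105,120,40),(130,255,255))
for k in cv2.findContours(m,0,2)[0]:
    if cv2.contourArea(k)>30:
        print(cv2.minEnclosingCircle(k),cv2.boundingRect(k))
E
```

```text
[455.49839685  69.85396163 300.13558533] [-2.00279871e-05  4.22919338e-01  9.06167331e-01  2.81259443e-05] [-2.12128067e-01  7.28031595e-02  1.79936635e-03  1.95094714e+00
 -2.22333127e-04  1.11784054e+00  4.87231077e-01] [ 0.00361954  0.00101684  0.00310093 -0.00069848  0.00028872  0.00062916
 -0.00970481]
[-4.26225321 -2.00392168  0.13526102]
(np.float64(274.57977641569283), np.float64(215.15255054111176)) (np.float64(276.2390602642081), np.float64(168.92294742990694))
((210.0, 320.0), 12.083146095275879) (198, 314, 24, 18)
((349.0, 215.0), 8.062357902526855) (342, 207, 16, 16)
((278.3677673339844, 204.62396240234375), 25.993661880493164) (256, 179, 45, 52)
((393.3666687011719, 137.56666564941406), 16.95657730102539) (377, 123, 33, 32)
```

View pics/w2.png

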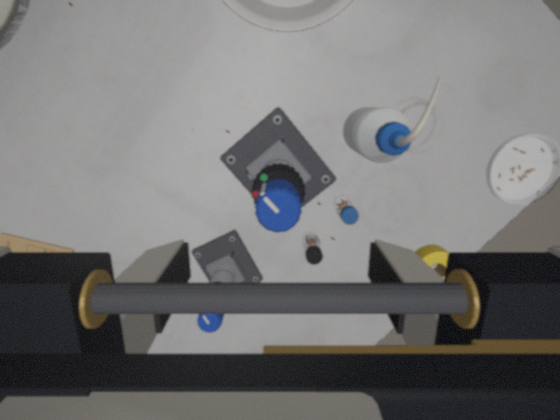

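```bash
python3 - <<'E'
from h import *
w=cam("wrist"); s=r.get_state(); 
print("wrist knob",onz(w,278.5,208.5,195), "tool rel",shift(onz(w,278.5,208.5,195)), "plate", onz(w,279,168,14))
for u,v,z in ((263.5,177.5,140),(256,194,140)): print(onz(w,u,v,z))
c=cam("scene"); im=cv2.cvtColor(c["image"],cv2.COLOR_BGR2HSV); 
m=cv2.inRange(im,(105,120,40),(130,255,255))
for v in range(195,225,4): 
    x=np.where(m[v,225:262])[0]+225; print(v,x.min(),x.max(),(x.min()+x.max())/2)
P=[proj(c,[456.7,65.3,z]) for z in (140,155,175,195)]; print(P)
crop(w,278,200,70,5,"pics/w2c.png")
E
```

```text
wrist knob [455.60622514  71.14884474 195.        ] tool rel [  0.98804024   0.94241496 105.12683469] plate [457.08248051  70.34847365  14.        ]
[437.20975876  71.9716837  140.        ]
[441.68899774  55.61166387 140.        ]
195 233 253 243.0
199 227 254 240.5
203 227 254 240.5
207 231 254 242.5
211 232 255 243.5
215 229 254 241.5
219 236 252 244.0Traceback (most recent call last):
  File "<stdin>", line 8, in <module>
    return umr_minimum(a, axis, None, out, keepdims, initial, where)
ValueError: zero-size array to reduction operation minimum which has no identity
```

carry_out(
  plan=[
    [[0,0,20,0],[0,0,20,0],[0,0,20,0],[0,0,14,0],[0,0,0,0],[0,0,0,0],[0,0,0,0]],
  ],
)

```text
time: 3.38
ee_pos: [456.2, 69.7, 227.0]
ee_rot: [0.0, 0.424, 0.906, 0.0]
contact_force: [1.2, -0.6, 1.1]
opening: 91.7
```

```bash
python3 - <<'E'
from h import *
w=cam("wrist"); s=r.get_state(); cv2.imwrite("pics/w3.png",w["image"]); print(s["ee_pos"],s["ee_rot"],s["contact_force"],s["moment"])
c=cam("scene"); cv2.imwrite("pics/s3.png",cv2.resize(c["image"][100:300,150:350],None,fx=3,fy=3))
P=[proj(c,[456.7,65.3,z]) for z in (140,155,175,195)]; print(P);P=[proj(c,[456.7,70.3,z]) for z in (140,155,175,195)]; print(P)
print("TCP in wrist",proj(w,s["ee_pos"]), proj(w,s["ee_pos"]-[0,0,30]))
h=cv2.cvtColor(w["image"],cv2.COLOR_BGR2HSV)
m=cv2.inRange(h,(105,120,40),(130,255,255))
for k in cv2.findContours(m,0,2)[0]:
    if cv2.contourArea(k)>30:
        print(cv2.minEnclosingCircle(k),cv2.boundingRect(k))
E
```

```text
[456.44526745  69.75172305 227.23252006] [7.48823127e-04 4.23932714e-01 9.05693177e-01 6.01371765e-04] [-0.63868668  0.03399398 -0.48869179] [-0.05317595 -0.02266278 -0.0030002 ]
[(np.float64(246.00182709405306), np.float64(225.94217565570113)), (np.float64(245.50208760271966), np.float64(217.4376596092974)), (np.float64(244.82143405324044), np.float64(205.85436644560744)), (np.float64(244.12383783693338), np.float64(193.9827446939134))]
[(np.float64(243.74676314063512), np.float64(224.91489097599825)), (np.float64(243.2284945966793), np.float64(216.43390076562358)), (np.float64(242.5226622844089), np.float64(204.88360121466053)), (np.float64(241.79933009997774), np.float64(193.04693227815528))]
TCP in wrist (np.float64(276.90028403678144), np.float64(278.02241589795995)) (np.float64(277.1012450132315), np.float64(250.9110114452433))
((200.5, 350.3888854980469), 9.852405548095703) (191, 344, 20, 10)
((363.4383544921875, 237.15753173828125), 10.446207046508789) (354, 227, 20, 21)
((277.5, 238.5821990966797), 36.99342727661133) (246, 202, 62, 74)
((424.73529052734375, 144.88235473632812), 23.304264068603516) (402, 126, 46, 42)
```

View pics/w3.png

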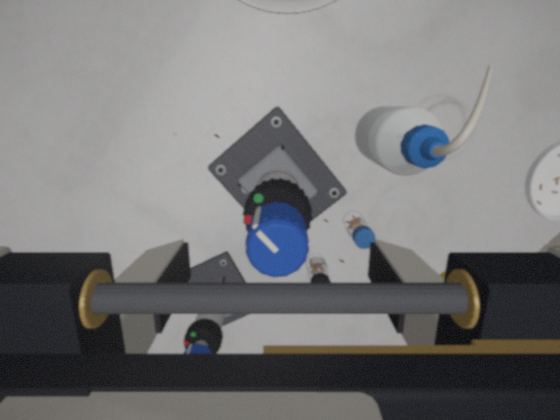

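View pics/s3.png

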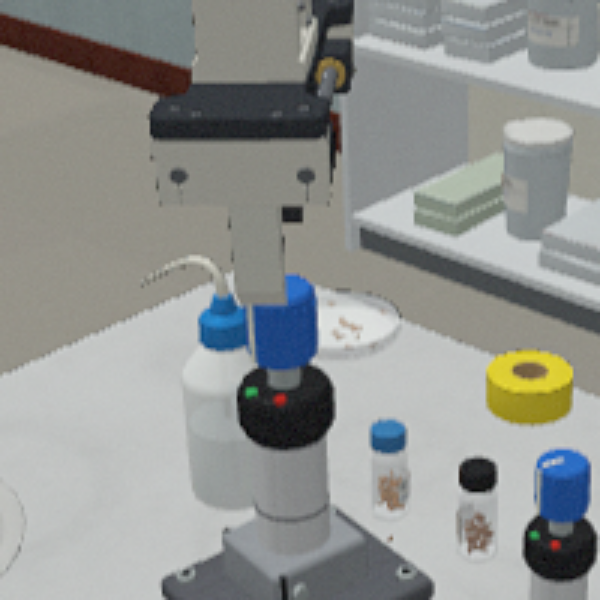

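carry_out(
  plan=[
    [[0.5,-0.8,12,0],[0,0,13,0],[0,0,13,0],[0,0,13,0],[0,0,0,0],[0,0,0,0],[0,0,0,0]],
  ],
)

```text
time: 4.07
ee_pos: [455.4, 69.6, 176.2]
ee_rot: [0.001, 0.424, 0.906, 0.001]
contact_force: [0.6, 0.1, -0.0]
opening: 91.8
```

```bash
python3 - <<'E'
from h import *
w=cam("wrist"); s=r.get_state(); cv2.imwrite("pics/w4.png",w["image"]); print(s["ee_pos"],s["ee_rot"],s["contact_force"],s["moment"])
c=cam("scene"); cv2.imwrite("pics/s4.png",cv2.resize(c["image"][150:250,190:300],None,fx=6,fy=6,interpolation=2))
E
```

```text
[455.55764513  69.63691226 176.27400813] [7.93587837e-04 4.23990385e-01 9.05666128e-01 6.23640499e-04] [0.72801312 0.50845197 0.10442795] [ 0.00214817 -0.00382347  0.0069504 ]
```

View pics/w4.png

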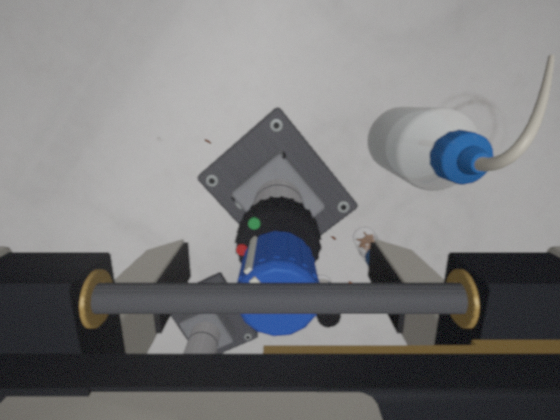

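View pics/s4.png

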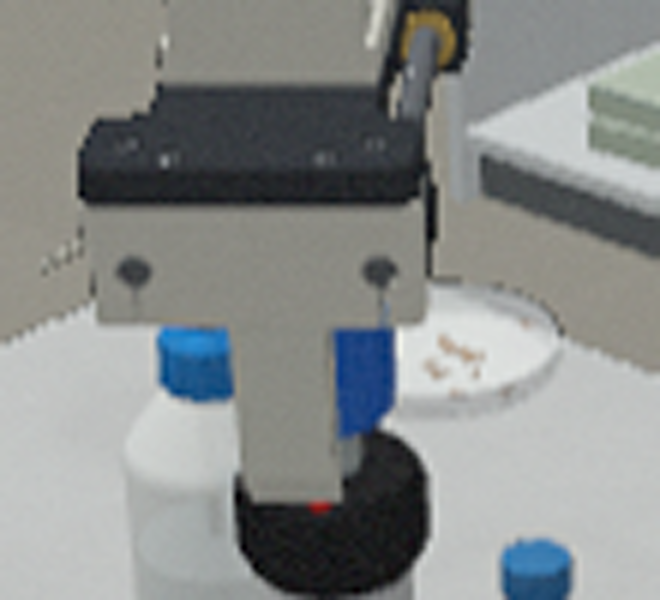

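```bash
python3 - <<'E'
from h import *
c=cam("scene"); s=r.get_state(); M=rot(s["ee_rot"])
for y in (-46,-65):
  for x in (-9.5,9.5): print(y,x,proj(c,s["ee_pos"]+M@[x,y,19]))
p=s["ee_pos"]
for dx,dy in ((0,0),(2.5,0),(-4,-2)):
  q=p+M@[dx,dy,0]; q[2]=128; print("collar",q,proj(c,q)); 
  d=np.array([.81,-.58,0]); print(proj(c,q-25*d),proj(c,q+25*d))
E
```

```text
-46 -9.5 (np.float64(246.0247722394048), np.float64(230.802186043746))
-46 9.5 (np.float64(233.0210228120499), np.float64(230.76631793528037))
-65 -9.5 (np.float64(244.68480870873822), np.float64(237.55236330240925))
-65 9.5 (np.float64(231.3777270858631), np.float64(237.50801245582207))
collar [455.39627135  69.62850175 128.        ] (np.float64(243.85624723197702), np.float64(232.05217588472152))
(np.float64(227.98124247337992), np.float64(234.03384330795265)) (np.float64(259.54986939884947), np.float64(230.0931503427766))
collar [453.79497516  71.54835739 128.        ] (np.float64(242.26279378508298), np.float64(232.04639706999376))
(np.float64(226.3807255833376), np.float64(234.0277635105839)) (np.float64(257.9634229142744), np.float64(230.08766604972817))
collar [456.42246427  65.27569483 128.        ] (np.float64(246.27885824637792), np.float64(232.70998735593167))
(np.float64(230.37846487286697), np.float64(234.7003868114913)) (np.float64(261.99713295534707), np.float64(230.74238537979502))
```

carry_out(
  plan=[
    [[0,0,0,0],[0,0,0,0],[0,0,0,0]],
  ],
  gripper=0.45,
)

```text
time: 4.47
ee_pos: [454.8, 69.5, 175.4]
ee_rot: [0.0, 0.424, 0.906, 0.0]
contact_force: [0.6, 0.0, 0.0]
opening: 76.0
```

carry_out(
  plan=[
    [[0,0,0,0],[0,0,0,0],[0,0,0,0]],
  ],
)

```text
time: 4.72
ee_pos: [454.6, 69.5, 175.1]
ee_rot: [-0.0, 0.424, 0.906, -0.0]
contact_force: [0.0, -0.5, -0.1]
opening: 56.4
```

carry_out(
  plan=[
    [[0,0,0,0],[0,0,0,0],[0,0,0,0]],
  ],
)

```text
time: 4.97
ee_pos: [454.6, 69.5, 175.1]
ee_rot: [-0.0, 0.424, 0.906, -0.0]
contact_force: [-0.7, 0.2, 0.6]
opening: 42.1
```

```bash
python3 - <<'E'
from h import *
w=cam("wrist"); s=r.get_state(); cv2.imwrite("pics/w5.png",cv2.resize(w["image"][180:360,140:420],None,fx=2.8,fy=2.8,interpolation=2)); print(s["ee_pos"],s["opening"],s["contact_force"],s["moment"])
E
```

```text
[454.62132493  69.47856972 175.07910618] 41.5414521068443 [-0.77120758 -0.22218967 -0.18945339] [-0.03676196  0.00309327  0.05451987]
```

View pics/w5.png

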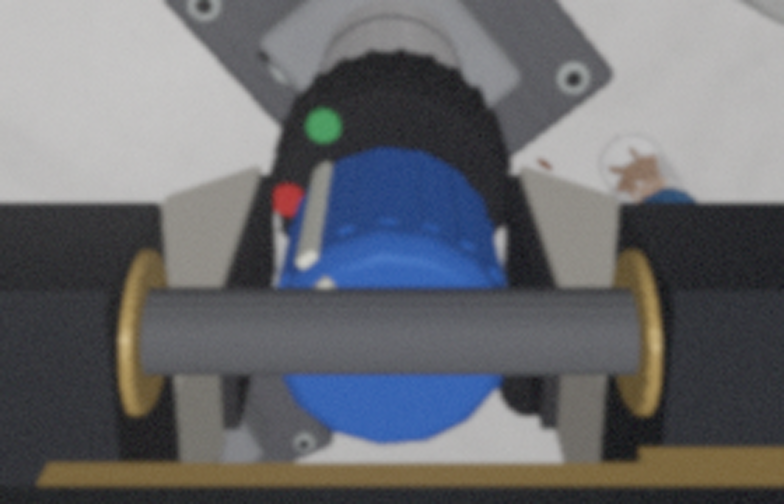

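carry_out(
  plan=[
    [[0,0,0,0],[0,0,0,0],[0,0,0,0],[0,0,0,0]],
  ],
  gripper=0.3,
)

```text
time: 5.35
ee_pos: [454.7, 69.6, 175.1]
ee_rot: [0.0, 0.424, 0.906, 0.0]
contact_force: [1.4, 1.3, -1.2]
opening: 35.4
```

```bash
cat > st.py <<'E'
from h import *
s=r.get_state(); a=s["ee_rot"]; M=rot(a)
print("t",s["time"],"pos",s["ee_pos"].round(2),"yaw",round(np.degrees(np.arctan2(M[1,1],M[0,1])),2),"open",round(s["opening"],1),"F",s["contact_force"].round(2),"Ftool",(M.T@s["contact_force"]).round(2),"Mom",s["moment"].round(3),"j7",s["joints"][6].round(3))
E
python3 st.py
```

```text
t 5.35 pos [454.75  69.61 175.11] yaw 39.84 open 35.4 F [ 1.4   1.26 -1.24] Ftool [0.07 1.88 1.24] Mom [ 0.08  -0.166  0.055] j7 0.485
```

carry_out(
  plan=[
    [[0,0,0,0],[0,0,0,-1],[0,0,0,-2],[0,0,0,-2],[0,0,0,0]],
  ],
  gripper=0,
)

```text
time: 5.77
ee_pos: [454.6, 69.5, 175.1]
ee_rot: [-0.0, 0.383, 0.924, -0.0]
contact_force: [0.1, 0.8, -0.7]
opening: 35.0
```

```bash
python3 st.py; python3 - <<'E'
from h import *
c=cam("top"); crop(c,288,258,25,14,"pics/t6.png")
E
```

```text
t 5.7667 pos [454.6   69.46 175.1 ] yaw 44.94 open 35.0 F [ 0.12  0.75 -0.67] Ftool [0.45 0.62 0.67] Mom [ 0.03  -0.103  0.063] j7 0.571
```

View pics/t6.png

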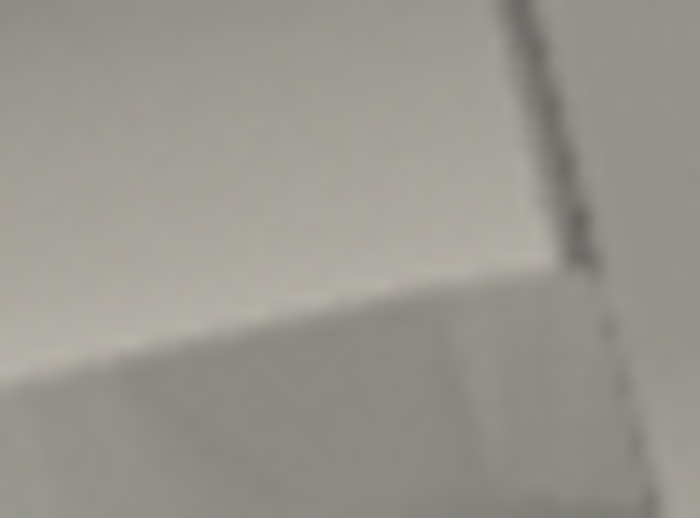

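The knob turns easily, with a moment of about 0.06 Nm. I'll continue.

carry_out(
  plan=[
    [[0,0,0,-2.5],[0,0,0,-2.5],[0,0,0,-2.5],[0,0,0,-2.5],[0,0,0,-2.5],[0,0,0,-2.5],[0,0,0,0]],
  ],
)

```text
time: 6.4
ee_pos: [454.3, 69.1, 175.1]
ee_rot: [-0.0, 0.26, 0.966, -0.0]
contact_force: [-0.6, -0.2, 1.2]
opening: 35.1
```

```bash
python3 st.py; python3 - <<'E'
from h import *
w=cam("wrist"); cv2.imwrite("pics/w7.png",cv2.resize(w["image"][180:360,140:420],None,fx=2.8,fy=2.8,interpolation=2))
E
```

```text
t 6.4 pos [454.34  69.06 175.09] yaw 59.86 open 35.1 F [-0.6  -0.21  1.21] Ftool [ 0.41 -0.48 -1.21] Mom [-0.298  0.118  0.001] j7 0.82
```

View pics/w7.png

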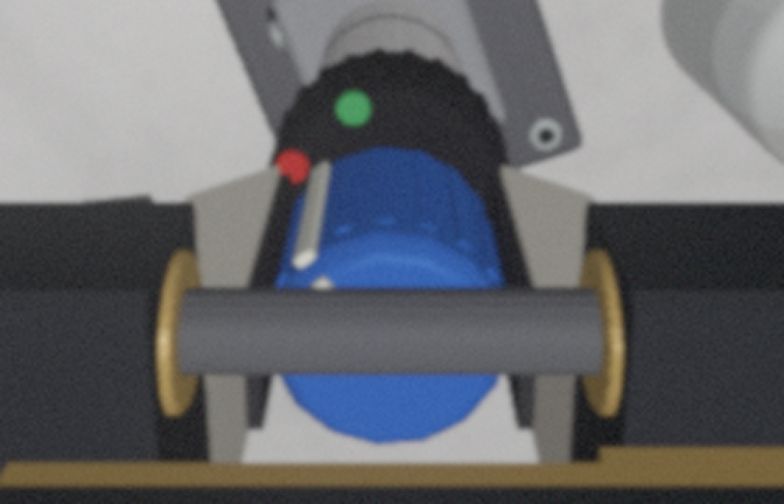

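The knob follows the jaws: the line stays at px (315,200) while the green dot moves to (353,108). About 20° is done, with 30° to go.

carry_out(
  plan=[
    [[0,0,0,-2.5],[0,0,0,-2.5],[0,0,0,-2.5],[0,0,0,-2.5],[0,0,0,-2.5],[0,0,0,-2.5],[0,0,0,0]],
  ],
)

```text
time: 7.03
ee_pos: [454.2, 68.7, 175.1]
ee_rot: [-0.0, 0.132, 0.991, -0.001]
contact_force: [-1.3, -2.4, 2.1]
opening: 35.6
```

```bash
python3 st.py
```

```text
t 7.0333 pos [454.18  68.68 175.06] yaw 74.79 open 35.6 F [-1.31 -2.43  2.1 ] Ftool [ 0.62 -2.69 -2.1 ] Mom [-0.624  0.386  0.095] j7 1.07
```

carry_out(
  plan=[
    [[0,0,0,-2.5],[0,0,0,-2.5],[0,0,0,-2.5],[0,0,0,-2.5],[0,0,0,-2],[0,0,0,-2],[0,0,0,0],[0,0,0,0]],
  ],
)

```text
time: 7.7
ee_pos: [454.1, 68.3, 174.9]
ee_rot: [-0.001, 0.012, 1.0, -0.001]
contact_force: [-2.4, -4.7, 2.1]
opening: 35.2
```

```bash
python3 st.py; python3 - <<'E'
from h import *
w=cam("wrist"); cv2.imwrite("pics/w8.png",cv2.resize(w["image"][180:360,140:420],None,fx=2.8,fy=2.8,interpolation=2))
E
```

```text
t 7.7 pos [454.12  68.3  174.93] yaw 88.62 open 35.2 F [-2.39 -4.75  2.14] Ftool [ 2.28 -4.81 -2.13] Mom [-1.191  0.414  0.044] j7 1.301
```

View pics/w8.png

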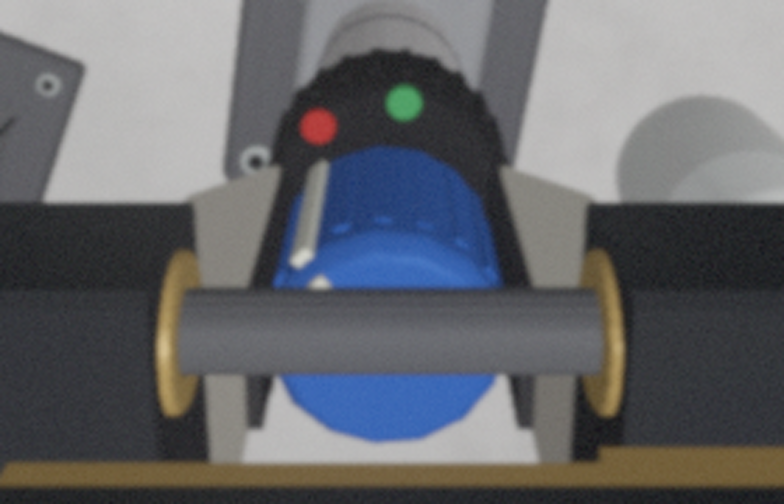

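carry_out(
  plan=[
    [[0.3,-0.7,0,0],[0.3,-0.6,0,0],[0,0,-0.7,0],[0,0,-0.7,0],[0,0,-0.7,0],[0,0,0,0]],
  ],
)

```text
time: 8.25
ee_pos: [453.9, 68.1, 177.0]
ee_rot: [-0.0, 0.01, 1.0, -0.0]
contact_force: [0.6, -2.9, -5.6]
opening: 35.2
```

```bash
python3 st.py
```

```text
t 8.25 pos [453.86  68.08 176.98] yaw 88.81 open 35.2 F [ 0.6  -2.92 -5.56] Ftool [-0.66 -2.91  5.56] Mom [-0.777 -0.166 -0.031] j7 1.306
```

carry_out(
  plan=[
    [[0,-0.5,-3,0],[0,0,-3,0],[0,0,-3,0],[0,0,-3,0],[0,0,-3,0],[0,0,-3,0],[0,0,-2,0],[0,0,0,0]],
  ],
)

```text
time: 8.92
ee_pos: [454.1, 67.9, 197.9]
ee_rot: [0.0, 0.01, 1.0, 0.0]
contact_force: [-1.5, -1.3, 0.5]
opening: 35.5
```

```bash
python3 st.py
```

```text
t 8.9167 pos [454.08  67.92 197.9 ] yaw 88.84 open 35.5 F [-1.47 -1.3   0.48] Ftool [ 1.44 -1.33 -0.48] Mom [-0.328  0.379 -0.041] j7 1.313
```

carry_out(
  plan=[
    [[0,0,-3,0],[0,0,-3,0],[0,0,-3,0],[0,0,-3,0],[0,0,-3,0],[0,0,-2.5,0],[0,0,0,0],[0,0,0,0]],
  ],
)

```text
time: 9.58
ee_pos: [454.1, 67.8, 215.4]
ee_rot: [0.0, 0.01, 1.0, 0.0]
contact_force: [-1.8, -0.4, 2.2]
opening: 35.6
```

```bash
python3 st.py; python3 - <<'E'
from h import *
w=cam("wrist"); cv2.imwrite("pics/w9.png",cv2.resize(w["image"][120:360,140:420],None,fx=2.5,fy=2.5,interpolation=2))
c=cam("scene"); cv2.imwrite("pics/s9.png",cv2.resize(c["image"][150:250,190:300],None,fx=6,fy=6,interpolation=2))
E
```

```text
t 9.5833 pos [454.13  67.83 215.37] yaw 88.83 open 35.6 F [-1.79 -0.44  2.15] Ftool [ 1.78 -0.48 -2.15] Mom [-0.148  0.462 -0.006] j7 1.318
```

View pics/w9.png

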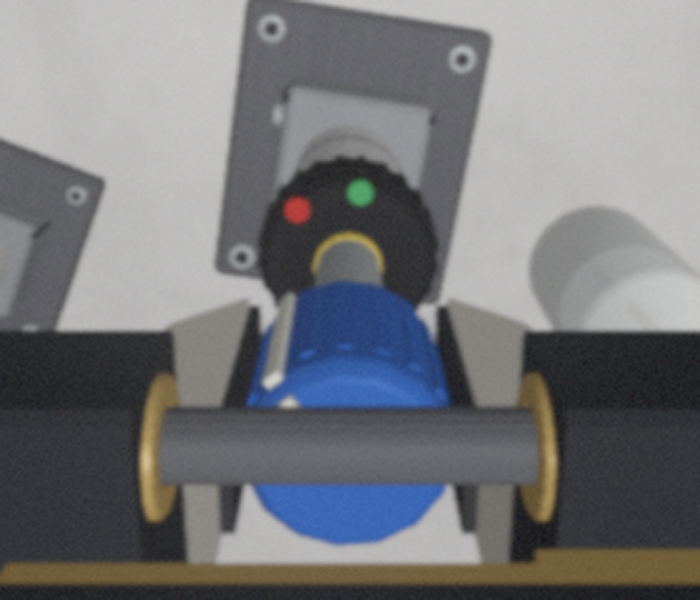

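View pics/s9.png

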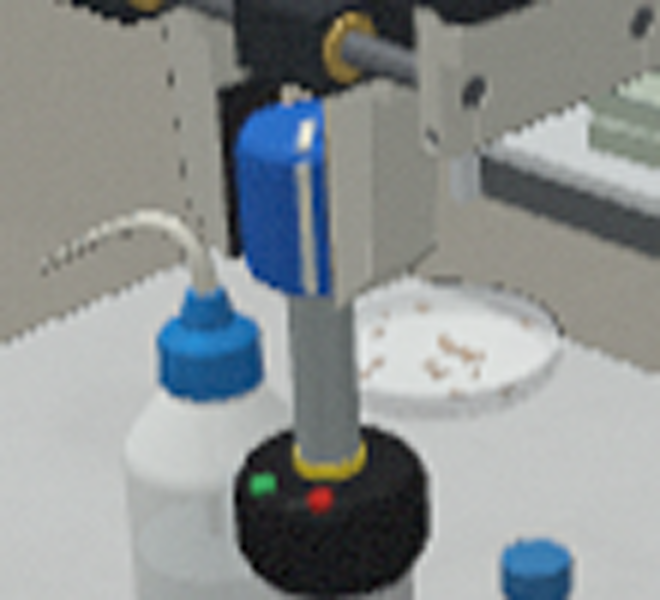

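The white line is on the red dot and the yellow ring has just come clear at the collar, so extension is about 40 mm at TCP z 215.3. Next I'll feel for the notch with small clockwise turns.

carry_out(
  plan=[
    [[0,0,0,2],[0,0,0,2],[0,0,0,2],[0,0,0,1],[0,0,0,0],[0,0,0,0]],
  ],
)

```text
time: 10.18
ee_pos: [454.2, 68.0, 215.0]
ee_rot: [0.0, 0.071, 0.997, 0.0]
contact_force: [-1.9, 0.9, 2.2]
opening: 35.2
```

```bash
python3 st.py
```

```text
t 10.1833 pos [454.15  68.01 214.98] yaw 81.88 open 35.2 F [-1.89  0.95  2.2 ] Ftool [ 2.01  0.67 -2.2 ] Mom [ 0.135  0.496 -0.077] j7 1.199
```

carry_out(
  plan=[
    [[0,0,0,1],[0,0,0,1],[0,0,0,0],[0,0,0,0]],
  ],
)

```text
time: 10.52
ee_pos: [454.1, 68.0, 214.8]
ee_rot: [0.0, 0.089, 0.996, 0.0]
contact_force: [-2.1, 2.7, 2.4]
opening: 35.5
```

```bash
python3 st.py
```

```text
t 10.5167 pos [454.13  67.99 214.78] yaw 79.84 open 35.5 F [-2.09  2.69  2.39] Ftool [ 2.53  2.28 -2.39] Mom [ 0.327  0.454 -0.032] j7 1.164
```

carry_out(
  plan=[
    [[0,0,0,1],[0,0,0,0],[0,0,0,0]],
  ],
)

```text
time: 10.77
ee_pos: [454.2, 68.0, 214.8]
ee_rot: [0.0, 0.097, 0.995, 0.0]
contact_force: [-2.3, 1.9, 1.7]
opening: 35.5
```

```bash
python3 st.py;  python3 st.py
```

```text
t 10.7667 pos [454.16  67.98 214.79] yaw 78.83 open 35.5 F [-2.34  1.92  1.7 ] Ftool [ 2.67  1.43 -1.7 ] Mom [ 0.49   0.348 -0.004] j7 1.147
t 10.7667 pos [454.16  67.98 214.79] yaw 78.83 open 35.5 F [-2.34  1.92  1.7 ] Ftool [ 2.67  1.43 -1.7 ] Mom [ 0.49   0.348 -0.004] j7 1.147
```

carry_out(
  plan=[
    [[0,0,0,1],[0,0,0,0],[0,0,0,0]],
  ],
)

```text
time: 11.02
ee_pos: [454.1, 68.0, 214.8]
ee_rot: [0.0, 0.106, 0.994, 0.0]
contact_force: [-3.1, 4.2, 2.9]
opening: 35.3
```

```bash
python3 st.py; python3 - <<'E'
from h import *
w=cam("wrist"); cv2.imwrite("pics/w10.png",cv2.resize(w["image"][120:360,140:420],None,fx=2.5,fy=2.5,interpolation=2))
E
```

```text
t 11.0167 pos [454.15  68.   214.78] yaw 77.83 open 35.3 F [-3.11  4.2   2.9 ] Ftool [ 3.92  3.46 -2.9 ] Mom [ 0.717  0.33  -0.012] j7 1.13
```

View pics/w10.png

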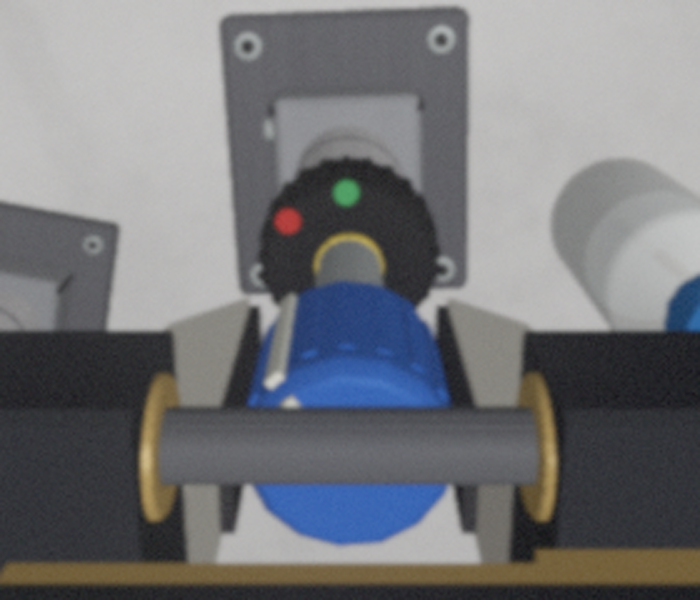

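```bash
cat > av.py <<'E'
from h import *
F=[];Q=[]
for i in range(4):
    s=r.get_state(); F.append(s["contact_force"]);Q.append(s["moment"]); r.read_camera("top")
M=rot(s["ee_rot"]);F=np.mean(F,0);
print("t",s["time"],"pos",s["ee_pos"].round(2),"yaw",round(np.degrees(np.arctan2(M[1,1],M[0,1])),2),"F",F.round(2),"Ftool",(M.T@F).round(2),"Mom",np.mean(Q,0).round(3),np.std(Q,0).round(3))
E
python3 av.py
```

```text
t 11.2167 pos [454.12  67.94 214.78] yaw 77.84 F [-1.47  3.41  1.98] Ftool [ 2.15  3.03 -1.98] Mom [ 0.768  0.318 -0.025] [0.059 0.021 0.009]
```

carry_out(
  plan=[
    [[0,0,0,1],[0,0,0,0]],
  ],
)

```text
time: 11.43
ee_pos: [454.1, 68.0, 214.8]
ee_rot: [0.0, 0.115, 0.993, 0.0]
contact_force: [-0.4, 4.3, 2.7]
opening: 35.3
```

```bash
python3 av.py
```

```text
t 11.5833 pos [454.1   67.91 214.78] yaw 76.84 F [-1.01  4.17  2.17] Ftool [ 1.93  3.83 -2.17] Mom [ 0.982  0.257 -0.055] [0.052 0.021 0.023]
```

```bash
python3 - <<'E'
from h import *
w=cam("wrist"); cv2.imwrite("pics/w11.png",cv2.resize(w["image"][120:360,140:420],None,fx=2.5,fy=2.5,interpolation=2))
for f in ("w9","w10","w11"):
    im=cv2.imread(f"pics/{f}.png"); h=cv2.cvtColor(im,cv2.COLOR_BGR2HSV)
    roi=h[280:400,255:310]; m=((roi[...,1]<90)&(roi[...,2]>120)).astype(np.uint8)
    n,l,st,ce=cv2.connectedComponentsWithStats(m)
    print(f,[(st[i,4],(ce[i]+[255,280]).round(2)) for i in range(1,n) if st[i,4]>200])
    # knob rib
a=[cv2.cvtColor(cv2.imread(f"pics/{f}.png"),cv2.COLOR_BGR2GRAY)[290:400,255:440].astype(np.float32) for f in ("w9","w10","w11")]
for i in (1,2): print(cv2.phaseCorrelate(a[0],a[i],cv2.createHanningWindow((185,110),cv2.CV_32F)))
cv2.imwrite("pics/cmp.png",np.hstack([cv2.imread(f"pics/{f}.png")[280:420,240:460] for f in ("w9","w10","w11")]))
E
```

```text
w9 [(np.int32(2351), array([274.78, 331.79]))]
w10 [(np.int32(2185), array([276.74, 334.5 ]))]
w11 [(np.int32(2194), array([277.23, 334.9 ]))]
((0.19935107004342, 0.23625094497231203), 0.469312069647842)
((1.713065383840302, -0.033816894286935906), 0.6085860984192955)
```

View pics/cmp.png

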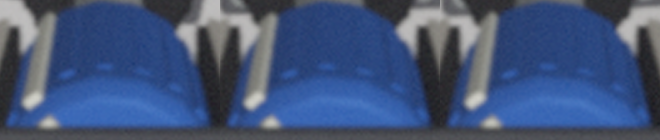

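The Mx slope rises from yaw ~80.5 and the knob lags the jaws slightly, so this looks like the wall. I'll back off and try 2.5 mm higher.

carry_out(
  plan=[
    [[0,0,0,-2],[0,0,0,-2],[0,0,0,-2],[0,0,-1.2,0],[0,0,-1.3,0],[0,0,0,0]],
  ],
)

```text
time: 12.18
ee_pos: [453.9, 67.7, 216.8]
ee_rot: [-0.0, 0.063, 0.998, -0.0]
contact_force: [0.9, 4.3, -5.0]
opening: 34.9
```

```bash
python3 av.py
```

```text
t 12.3333 pos [453.84  67.68 216.85] yaw 82.8 F [ 1.24  4.73 -5.45] Ftool [-0.64  4.85  5.45] Mom [ 1.128 -0.276  0.027] [0.03  0.038 0.013]
```

carry_out(
  plan=[
    [[0,0,0,1],[0,0,0,1],[0,0,0,1],[0,0,0,1],[0,0,0,0]],
  ],
)

```text
time: 12.8
ee_pos: [453.8, 67.9, 217.1]
ee_rot: [-0.0, 0.098, 0.995, 0.0]
contact_force: [1.4, 5.1, -6.4]
opening: 35.2
```

```bash
python3 av.py
```

```text
t 12.95 pos [453.9   67.87 217.11] yaw 78.77 F [ 1.77  5.33 -6.6 ] Ftool [-0.7   5.57  6.6 ] Mom [ 1.168 -0.233  0.035] [0.024 0.021 0.028]
```

```bash
cat > kn.py <<'E'
from h import *
import sys
def meas(im):
    # im raw wrist; side line: rows 242..268, columns 240..262
    out=[]
    for v in range(246,266):
        row=im[v].astype(int); b,rr=row[:,0],row[:,2]
        lo=248-(v-246)*0.3
        seg=np.arange(244,262)
        wgt=np.clip(rr[seg]-110,0,None)  # white has red high; blue has red low
        out.append((v,(wgt*seg).sum()/max(1,wgt.sum())))
    return np.array(out)
if __name__=="__main__":
    w=cam("wrist"); np.save(f"pics/{sys.argv[1]}.npy",w["image"]); cv2.imwrite(f"pics/{sys.argv[1]}.png",cv2.resize(w["image"][200:290,220:340],None,fx=6,fy=6,interpolation=2))
E
python3 kn.py k1; python3 - <<'E'
from h import *
# recover raw from earlier crops (w9,w10,w11: rows120-360, cols 140-420 x2.5)
L=[]
for f in ("w9","w10","w11"):
    im=cv2.imread(f"pics/{f}.png"); L.append(cv2.resize(im,(280,240),interpolation=cv2.INTER_AREA)[80:170,80:200])
L.append(np.load("pics/k1.npy")[200:290,220:340])
cv2.imwrite("pics/cmp2.png",np.vstack([np.hstack([cv2.resize(x,None,fx=3.2,fy=3.2,interpolation=2) for x in L[:2]]),np.hstack([cv2.resize(x,None,fx=3.2,fy=3.2,interpolation=2) for x in L[2:]])]))
for x in L: print(x[52:62:3,22:50,2].tolist()[1])
E
```

```text
[45, 48, 54, 51, 50, 64, 92, 114, 127, 132, 138, 146, 140, 112, 75, 53, 43, 42, 40, 41, 40, 39, 43, 44, 45, 42, 43, 40]
[45, 64, 84, 84, 70, 58, 74, 98, 118, 124, 128, 139, 144, 130, 96, 63, 43, 43, 41, 41, 43, 42, 36, 38, 43, 44, 41, 41]
[45, 69, 95, 100, 84, 66, 71, 94, 115, 123, 131, 138, 143, 134, 103, 70, 48, 42, 44, 40, 41, 43, 38, 38, 38, 42, 42, 37]
[52, 72, 100, 109, 92, 61, 68, 92, 112, 123, 129, 137, 144, 138, 112, 75, 47, 43, 39, 43, 42, 37, 45, 42, 45, 39, 45, 41]
```

View pics/cmp2.png

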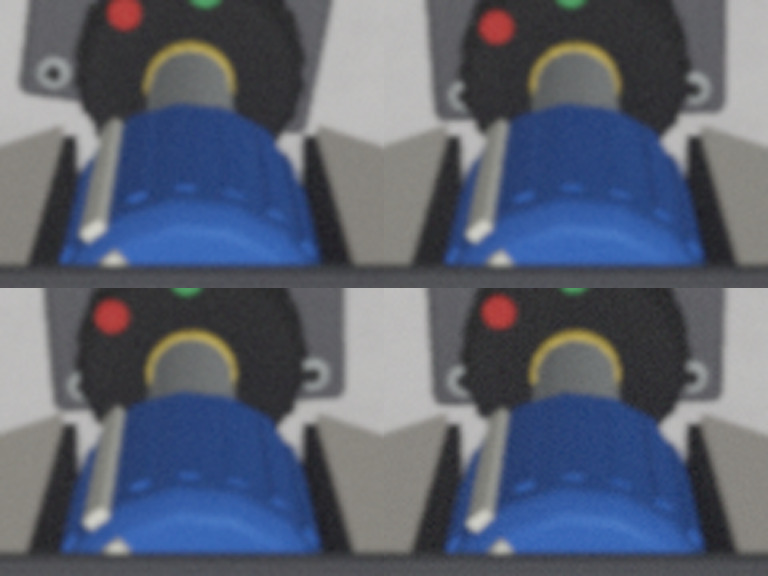

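carry_out(
  plan=[
    [[0,0.5,0,0],[0,0.5,0,0],[0,0,0,1],[0,0,0,1],[0,0,0,0]],
  ],
)

```text
time: 13.47
ee_pos: [453.9, 68.4, 217.1]
ee_rot: [-0.0, 0.116, 0.993, -0.0]
contact_force: [-0.2, 2.7, -5.6]
opening: 35.7
```

```bash
python3 av.py; python3 kn.py k2; python3 - <<'E'
import numpy as np
for f in ("k1","k2"): print(np.load(f"pics/{f}.npy")[252:262:3,242:260,2].tolist()[1])
E
```

```text
t 13.6167 pos [453.94  68.36 217.1 ] yaw 76.82 F [-0.16  2.5  -4.75] Ftool [0.73 2.4  4.75] Mom [0.513 0.026 0.113] [0.038 0.023 0.012]
[52, 72, 100, 109, 92, 61, 68, 92, 112, 123, 129, 137, 144, 138, 112, 75, 47, 43]
[46, 51, 55, 56, 49, 60, 86, 109, 123, 127, 135, 143, 137, 111, 73, 47, 42, 40]
```

carry_out(
  plan=[
    [[0,0.3,0,0],[0,0.3,0,1],[0,0,0,0],[0,0,0,0]],
  ],
)

```text
time: 14.05
ee_pos: [454.0, 68.7, 217.1]
ee_rot: [-0.0, 0.124, 0.992, -0.0]
contact_force: [-0.8, -1.0, -4.3]
opening: 35.2
```

```bash
python3 av.py; python3 kn.py k3; python3 - <<'E'
import numpy as np
for f in ("k2","k3"): print(np.load(f"pics/{f}.npy")[252:262:3,242:260,2].tolist()[1])
E
```

```text
t 14.2 pos [454.03  68.71 217.07] yaw 75.81 F [-1.55 -1.05 -4.18] Ftool [ 1.24 -1.4   4.18] Mom [-0.223  0.395  0.127] [0.045 0.034 0.024]
[46, 51, 55, 56, 49, 60, 86, 109, 123, 127, 135, 143, 137, 111, 73, 47, 42, 40]
[47, 44, 37, 48, 56, 78, 106, 123, 126, 135, 141, 140, 116, 77, 49, 42, 40, 40]
```

carry_out(
  plan=[
    [[0,0,0,1],[0,0,0,0],[0,0,0,0]],
  ],
)

```text
time: 14.55
ee_pos: [454.1, 68.9, 217.1]
ee_rot: [-0.0, 0.132, 0.991, -0.0]
contact_force: [-1.9, -1.4, -4.1]
opening: 35.2
```

```bash
python3 av.py; python3 kn.py k4; python3 - <<'E'
import numpy as np
for f in ("k4",): print(np.load(f"pics/{f}.npy")[252:262:3,242:260,2].tolist()[1])
E
```

```text
t 14.7 pos [454.11  68.93 217.11] yaw 74.82 F [-2.24 -2.04 -3.7 ] Ftool [ 1.63 -2.55  3.7 ] Mom [-0.656  0.558  0.164] [0.061 0.033 0.033]
[44, 47, 41, 52, 68, 90, 112, 121, 128, 139, 143, 132, 108, 69, 41, 39, 44, 45]
```

```bash
cat > ang.py <<'E'
from h import *
import sys
def edge(p,thr,rising):
    # subpixel crossing
    for i in range(len(p)-1):
        a,b=p[i],p[i+1]
        if (a<thr<=b) if rising else (a>=thr>b): return i+(thr-a)/(b-a)
    return np.nan
def ang(im):
    g=im.astype(float)
    res=[]
    # knob right & left silhouettes: use saturation blue-red
    L=[];A=[]
    for v in range(244,262):
        br=cv2.GaussianBlur(g[v:v+1],(3,1),0)[0]
        d=br[:,0]-br[:,2]
        c=278
        j=c
        rE=c+edge(d[c:330],45,False)
        lw=c-edge(d[c:230:-1],45,False)   # right edge of white line
        L.append(lw);A.append(rE)
    # rod centre rows 222..227: value profile
    C=[]
    for v in range(222,229):
        y=g[v].mean(1); y=cv2.GaussianBlur(y[None],(3,1),0)[0]
        C.append((v,(278-edge(y[278:255:-1],75,False)+278+edge(y[278:305],75,False))/2))
    return np.nanmean(L),np.nanmean(A),np.nanmean([c[1] for c in C])
if __name__=="__main__":
    fs=sys.argv[1:]
    for f in fs:
        try: im=np.load(f"pics/{f}.npy")
        except: 
            q=cv2.imread(f"pics/{f}.png"); im=np.zeros((420,560,3),np.uint8); im[120:360,140:420]=cv2.resize(q,(280,240),interpolation=cv2.INTER_AREA)
        l,a,c=ang(im); print(f,"line",round(l,2),"rightedge",round(a,2),"rod",round(c,2),"line-rod",round(l-c,2),"line-right",round(l-a,2))
E
python3 ang.py w9 w10 w11 k1 k2 k3 k4
```

```text
w9 line 256.66 rightedge 310.55 rod 278.8 line-rod -22.14 line-right -53.89
w10 line 257.2 rightedge 311.14 rod 279.18 line-rod -21.98 line-right -53.94
w11 line 257.45 rightedge 311.38 rod 279.4 line-rod -21.95 line-right -53.93
k1 line 257.55 rightedge 311.2 rod 279.36 line-rod -21.81 line-right -53.64
k2 line 256.6 rightedge 310.26 rod 278.93 line-rod -22.33 line-right -53.66
k3 line 255.74 rightedge 309.48 rod 278.35 line-rod -22.6 line-right -53.74
k4 line 255.4 rightedge 309.07 rod 278.18 line-rod -22.78 line-right -53.67
```

View pics/k4.png

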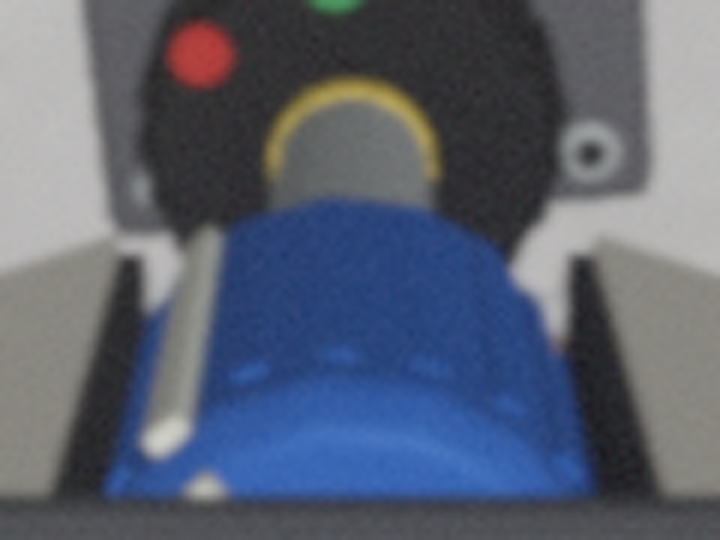

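```bash
python3 - <<'E'
from h import *
from ang import ang
for f in ("w5","w7","w8"):
    q=cv2.imread(f"pics/{f}.png"); im=np.zeros((420,560,3),np.uint8); im[180:360,140:420]=cv2.resize(q,(280,180),interpolation=cv2.INTER_AREA)
    l,a,c=ang(im); print(f,l,a,l-a)
w=cv2.imread("pics/w4.png"); l,a,c=ang(w); print("w4",l,a,l-a)
E
```

```text
w5 256.76644630694386 311.80825763107146 -55.04181132412759
w7 256.2123007296455 311.17593723714936 -54.96363650750385
w8 255.6325461936179 310.7195317719632 -55.08698557834529
w4 255.21546117382618 310.6773743311282 -55.46191315730201ang.py:27: RuntimeWarning: Mean of empty slice
  return np.nanmean(L),np.nanmean(A),np.nanmean([c[1] for c in C])
```

The knob has followed the jaws with no slip to about 0.61 rad, below 0.72, so the pin is probably entering a notch. I'll keep turning gently and check the torque.

carry_out(
  plan=[
    [[0,0,0.4,0],[0,0,0.4,1],[0,0,0,1],[0,0,0,0]],
  ],
)

```text
time: 15.13
ee_pos: [454.3, 68.8, 216.8]
ee_rot: [0.0, 0.15, 0.989, -0.0]
contact_force: [-3.0, -4.3, -5.7]
opening: 35.6
```

```bash
python3 av.py; python3 kn.py k5; python3 ang.py k5
```

```text
t 15.2833 pos [454.25  68.75 216.14] yaw 72.78 F [-2.26 -3.94 -6.57] Ftool [ 0.99 -4.43  6.57] Mom [-0.903  0.45  -0.016] [0.053 0.068 0.019]
k5 line 255.88 rightedge 309.8 rod 278.38 line-rod -22.51 line-right -53.92
```

carry_out(
  plan=[
    [[0,-0.3,0.5,0],[0,-0.3,0.5,0],[0,0,0,0]],
  ],
)

```text
time: 15.63
ee_pos: [454.3, 68.8, 215.6]
ee_rot: [0.0, 0.149, 0.989, 0.0]
contact_force: [-1.8, -3.9, -2.8]
opening: 35.3
```

```bash
python3 av.py
```

```text
t 15.7833 pos [454.29  68.79 215.62] yaw 72.83 F [-2.75 -3.58 -2.22] Ftool [ 1.57 -4.24  2.22] Mom [-0.914  0.617 -0.024] [0.033 0.059 0.036]
```

carry_out(
  plan=[
    [[0,0,0,1],[0,0,0,1],[0,0,0,1],[0,0,0,0]],
  ],
)

```text
time: 16.17
ee_pos: [454.3, 68.8, 215.6]
ee_rot: [0.0, 0.176, 0.984, 0.0]
contact_force: [-2.5, -2.9, -1.6]
opening: 35.3
```

```bash
python3 av.py; python3 kn.py k6; python3 ang.py k6
```

```text
t 16.3167 pos [454.3   68.84 215.55] yaw 69.84 F [-2.55 -2.72 -1.15] Ftool [ 1.46 -3.44  1.15] Mom [-0.767  0.617 -0.025] [0.022 0.017 0.013]
k6 line 255.92 rightedge 309.86 rod 278.38 line-rod -22.46 line-right -53.95
```

The pin is well inside the notch: twist is about 0.52, torque is low and there is no slip. I'll turn fully back.

carry_out(
  plan=[
    [[0,-0.3,0,2],[0,-0.3,0,2],[0,0,0,2],[0,0,0,2],[0,0,0,2],[0,0,0,0]],
  ],
)

```text
time: 16.92
ee_pos: [454.4, 69.0, 215.5]
ee_rot: [0.0, 0.26, 0.965, 0.001]
contact_force: [-1.7, 0.2, -3.3]
opening: 35.3
```

```bash
python3 av.py
```

```text
t 17.0667 pos [454.35  68.94 215.51] yaw 59.92 F [-1.4   0.66 -3.04] Ftool [ 1.54 -0.13  3.04] Mom [-0.1    0.293 -0.031] [0.109 0.048 0.03 ]
```

carry_out(
  plan=[
    [[0,0,0,2],[0,0,0,2],[0,0,0,2],[0,0,0,2],[0,0,0,2],[0,0,0,0]],
  ],
)

```text
time: 17.62
ee_pos: [454.5, 69.1, 215.5]
ee_rot: [0.0, 0.343, 0.939, 0.001]
contact_force: [0.7, 1.4, -3.7]
opening: 35.3
```

```bash
python3 av.py; python3 kn.py k7; python3 ang.py k7
```

```text
t 17.7667 pos [454.43  69.01 215.52] yaw 49.93 F [ 1.4   3.01 -4.61] Ftool [0.86 3.19 4.62] Mom [ 0.569 -0.109 -0.023] [0.106 0.048 0.045]
k7 line 257.01 rightedge 311.09 rod 279.17 line-rod -22.16 line-right -54.07
```

carry_out(
  plan=[
    [[0,0.3,0.3,2],[0,0.3,0.2,2],[0,0,0,2],[0,0,0,2],[0,0,0,0],[0,0,0,0]],
  ],
)

```text
time: 18.37
ee_pos: [454.8, 69.1, 215.4]
ee_rot: [0.0, 0.407, 0.913, 0.001]
contact_force: [0.2, 3.8, -0.4]
opening: 35.5
```

```bash
python3 av.py; python3 st.py
```

```text
t 18.5167 pos [454.77  69.1  215.42] yaw 41.9 F [0.23 4.75 0.48] Ftool [ 3.38  3.34 -0.47] Mom [ 0.941  0.089 -0.007] [0.061 0.019 0.021]
t 18.5667 pos [454.77  69.11 215.39] yaw 41.89 open 35.3 F [0.24 5.85 2.28] Ftool [ 4.19  4.09 -2.28] Mom [ 1.053  0.083 -0.013] j7 0.514
```

carry_out(
  plan=[
    [[0,0,0,1],[0,0,0,1],[0,0,0,0.5],[0,0,0,0]],
  ],
)

```text
time: 18.9
ee_pos: [454.8, 69.1, 215.4]
ee_rot: [0.0, 0.428, 0.904, 0.001]
contact_force: [-0.3, 4.9, 1.3]
opening: 35.1
```

```bash
python3 av.py; python3 kn.py k8; python3 ang.py k8; python3 - <<'E'
from h import *
c=cam("scene"); cv2.imwrite("pics/s12.png",cv2.resize(c["image"][150:250,190:300],None,fx=6,fy=6,interpolation=2))
E
```

```text
t 19.05 pos [454.84  69.14 215.4 ] yaw 39.38 F [0.3  4.71 1.56] Ftool [ 3.45  3.22 -1.56] Mom [ 1.086  0.046 -0.003] [0.034 0.027 0.034]
k8 line 256.81 rightedge 311.34 rod 279.14 line-rod -22.33 line-right -54.53
```

View pics/s12.png

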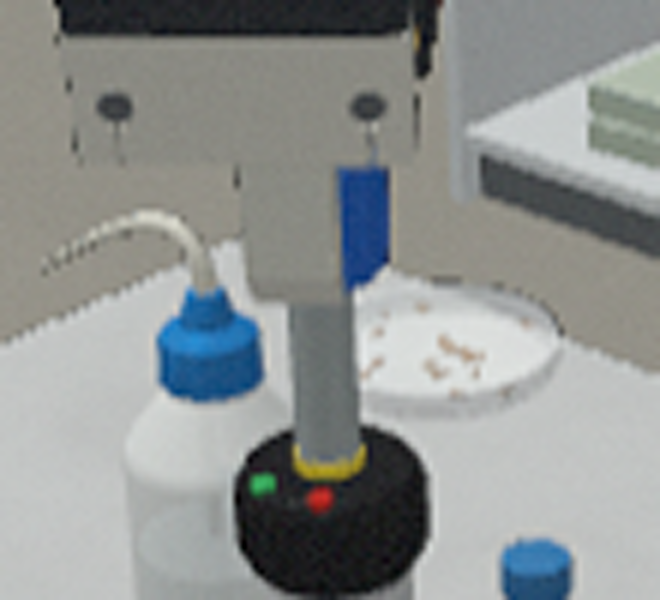

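carry_out(
  plan=[
    [[0.3,0.4,0,1],[0.3,0.3,0,0],[0,0,0,0],[0,0,0,0]],
  ],
)

```text
time: 19.53
ee_pos: [454.8, 69.3, 215.1]
ee_rot: [0.0, 0.436, 0.9, 0.0]
contact_force: [0.3, 3.4, 1.6]
opening: 35.5
```

```bash
python3 av.py; python3 kn.py k9; python3 ang.py k9
```

```text
t 19.6833 pos [454.81  69.36 215.05] yaw 38.33 F [0.47 3.38 2.51] Ftool [ 2.36  2.46 -2.51] Mom [ 0.702 -0.081 -0.039] [0.026 0.038 0.017]
k9 line 256.74 rightedge 310.91 rod 279.14 line-rod -22.4 line-right -54.17
```

carry_out(
  plan=[
    [[0,0,0,0],[0,0,0,0],[0,0,0,0],[0,0,0,0],[0,0,0,0],[0,0,0,0],[0,0,0,0],[0,0,0,0]],
  ],
  gripper=0.9,
)

```text
time: 20.45
ee_pos: [454.4, 69.4, 214.8]
ee_rot: [-0.0, 0.436, 0.9, -0.0]
contact_force: [0.4, -1.1, -0.1]
opening: 81.3
```

```bash
python3 av.py; python3 kn.py k10; python3 ang.py k10
```

```text
t 20.6 pos [454.49  69.49 214.91] yaw 38.34 F [-0.16 -0.29  0.28] Ftool [-0.13 -0.31 -0.28] Mom [-0.057 -0.004 -0.006] [0.031 0.029 0.021]
k10 line 257.35 rightedge 310.4 rod 279.3 line-rod -21.95 line-right -53.05
```

View pics/k10.png

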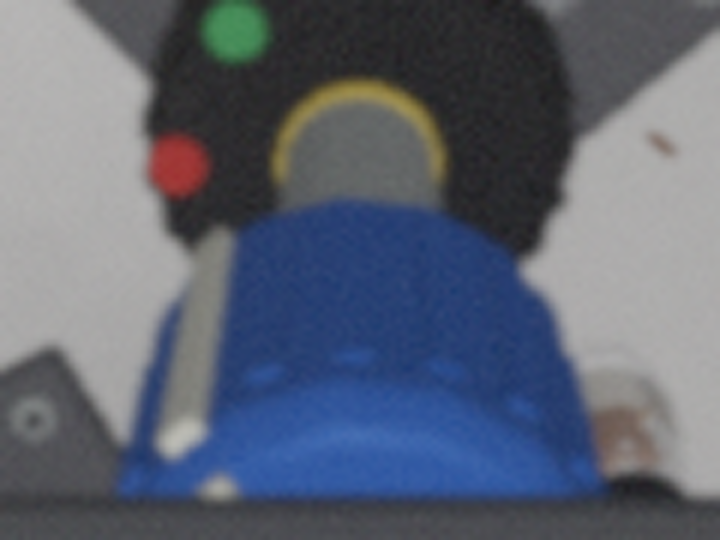

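carry_out(
  plan=[
    [[0,0,-5,0],[0,0,-15,0],[0,0,-25,0],[0,0,-25,0],[0,0,-25,0],[0,0,-15,0],[0,0,0,0],[0,0,0,0]],
  ],
  gripper=1,
)

```text
time: 21.37
ee_pos: [455.0, 69.6, 325.9]
ee_rot: [0.001, 0.436, 0.9, 0.001]
contact_force: [0.1, -0.2, -0.3]
opening: 92.0
```

```bash
python3 st.py; python3 - <<'E'
from h import *
w=cam("wrist"); cv2.imwrite("pics/w13.png",w["image"]); crop(w,278,190,60,6,"pics/w13c.png")
c=cam("scene"); cv2.imwrite("pics/s13.png",cv2.resize(c["image"][150:290,190:350],None,fx=4.2,fy=4.2,interpolation=2))
E
```

```text
t 21.3667 pos [455.01  69.57 325.9 ] yaw 38.33 open 92.0 F [ 0.06 -0.25 -0.26] Ftool [-0.23 -0.1   0.26] Mom [-0.034  0.011  0.044] j7 0.457
```

View pics/w13c.png

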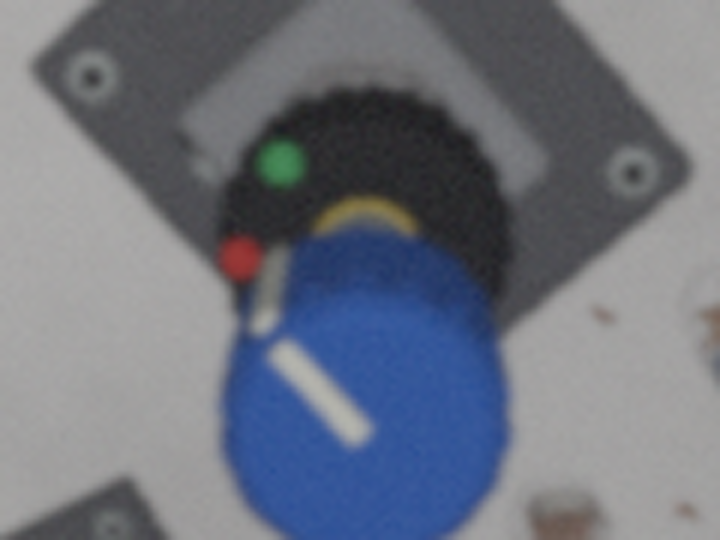

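View pics/s13.png

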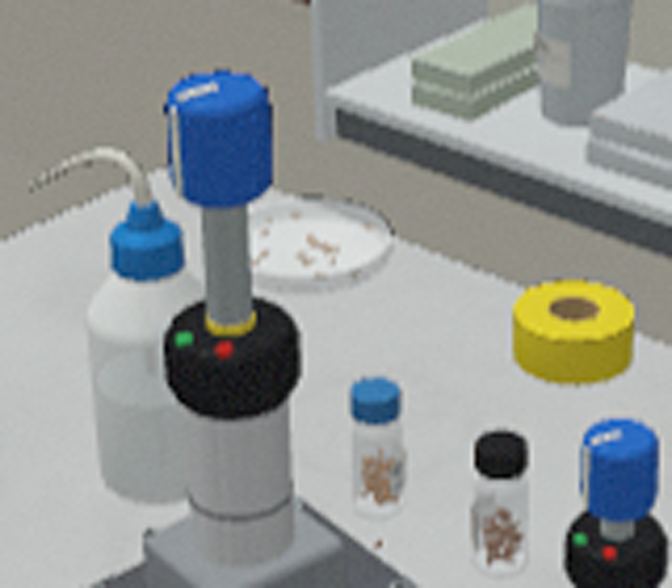

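```bash
python3 - <<'E'
from h import *
w=cam("wrist"); o=np.array([278-60,190-45])
f=lambda u,v,z: onz(w,*(o+np.array([u,v])/6),z)[:2]
def a(d): return round(np.degrees(np.arctan2(d[1],d[0]))%360,1)
print("line",a(f(275,348,235)-f(362,437,235)))
ax=f(366,416,235); 
g=f(283,163,140); rd=f(241,258,140); print("axis top",ax,"green",a(g-ax),"red",a(rd-ax), np.linalg.norm(g-ax),np.linalg.norm(rd-ax))
# earlier locked: w3 frame-like measure from w2.png at yaw ~40: line ends
E
```

```text
line 171.2
axis top [453.79272471  71.29999397] green 176.2 red 228.4 18.16149847764067 20.85595085158458
```

```bash
python3 - <<'E'
from h import *
t=cam("top"); h=cv2.cvtColor(t["image"],cv2.COLOR_BGR2HSV)
s=r.get_state(); print(s["time"],np.abs(s["qvel"]).max())
print(r.finish_job())
E
```

```text
21.5667 0.003628927823389452
the job is handed in; nothing more can be done
None
```

I unlocked the knob, drew the handle out to the middle notch and locked it there. Then I let go, raised the gripper clear and handed the job in at 21.6 s.

- **Unlocking and drawing out:** I turned the knob about 49° anticlockwise (0.85 rad) without slip. I then drew it up about 40 mm, to where the yellow ring came clear of the collar.
- **Finding the notch:** I felt about 2 mm higher, then came back down. The knob went fully back clockwise at about 40 mm extension.
- **Forces:** vertical and sideways forces stayed under about 7 N in my readings, and twisting torque under about 0.17 Nm.
- **Last checks:** with the gripper clear, the white line measured 171° against the stand's -x direction at about 170°, so the twist is about 0. The handle stands with the yellow ring just clear. The vials and bottle looked undisturbed in the last scene picture.

- **Checks that disagreed:**
  - The top and wrist cameras placed the axis about 5 mm apart. I centred the grip mainly by the wrist view and the force readings.
  - The green dot measured 176° in the last wrist picture, about 5° off the line. I put this down to an error in the axis estimate.
  - While feeling for the notch, a rise in sideways force at first looked like the wall, but the pictures showed the knob still following the jaws.
- **Not checked:** I did not tug the handle after locking.

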